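# Next tool to the inspection camera

## Robot

A 6-joint arm with a two-finger parallel gripper is mounted at the origin on a cart in front of the work surface, level with it; the furniture and walls round the work are solid. World frame = base frame: x ahead of the robot, y to its left, z up, the work surface at z = 0. Lengths are in m, angles in rad, forces in N, time in s.
With the tool pointing down it reaches from about 0.3 to 0.875 m from the base axis. Payload 6.4 kg.
Tool frame: the origin (TCP) lies between the finger pads; the fingertips stand ctrl.tip_extent ahead of it and the grasp point (between the pads) is the TCP (ctrl.tip_extent is the distance from the TCP to the fingertips, in m); z points along the fingers, y is the line along which they close (so a half turn about z gives the same grasp; the last joint's range is limited). The gripper opens to 85 mm and grips with 20 to 120 N. Pads are 22 mm wide; open, the fingers measure 114 mm over their backs; the gripper's body (76 mm by 85 mm) begins 54 mm behind the grasp point. The pads swing forward as they close: fully open they stand 13 mm farther back than shut.
Start: joints at [1.083, 0.181, 1.607, -0, 1.354, -0.206], TCP at [0.16, 0.552, 0.25] pointing down, gripper open.
Joint ranges: [-2.99, 2.99], [-0.89, 2.07], [0.3, 2.58], [-1.14, 4.28], [0, 2.63], [-3.12, 3.12]. Speed limits (rad/s): [2.57, 2.57, 3.01, 3.14, 3.14, 3.14].

## Interface

Orientations are given as a unit quaternion [w, x, y, z].
In Python, from bench import ctrl gives the robot as it stands.
- The arm moves only by the tool send_rows, never from a script. Its arguments are lists of equal length, an entry for each row: "dr": the turn, a rotation vector about the tool's x, y, z in units of 6 degrees (1.0 is 6 degrees), a list of three; "xyz": the shift along the tool's x, y, z in cm, a list of three; "jaw": the opening in per cent of the stroke, from 0 (shut) to 100 (fully open). In form: {"dr": [[wx, wy, wz], ...], "xyz": [[dx, dy, dz], ...], "jaw": [jaw, ...]}. A call has exactly 8 rows; each row is the pose to reach, as a shift and turn from the pose commanded when the call began, along the tool's axes at that moment; what a row does not reach only later rows make up. A row lasts 1/8 s, in which the tool goes at most 62.5 mm and 10.7 degrees, less where a joint would pass 70% of its speed; a pose out of reach is approached as far as the arm can. A call with a gripper value outside its range is refused whole. The fingers move at their own pace and stop on an object; the grip force is fixed at half the most. Time passes only in rows, so rows that repeat a pose let the fingers close, or fill a call up. It gives the time, the measured TCP pose, the force, the opening and the grip force at its end, in the units of the state.
- ctrl.get_obs(): the state, without advancing time (a new reading comes with each control period).
- ctrl.camera(name): name is "side" or "top" or "wrist"; returns the picture (384x512x3 uint8, red, green, blue); there is no depth.
- ctrl.calibration(name): a dict with "camera_matrix" (3x3 intrinsics, pixels), "world_from_camera" (4x4, takes a point from camera to world coordinates). Camera axes: x right, y up, looking along -z (the intrinsics and any distortion apply to the point x, -y, -z); pixel columns grow to the right and rows downward; lengths in m; the calibration is good to about 2 mm. A picture is of the moment at which its call begins: read the wrist's pose just before it. calibration takes no time and is no camera call; for the wrist camera it gives the pose at the moment of the call.
- ctrl.hand_in(): hands the job in; it is judged then, once.
The state is a dict: "time_s": time; "q": joint angles; "dq": joint speeds; "joint_efforts": joint torques, N m; "eef_pos": TCP position; "eef_rot": TCP orientation; "wrist_force": force on the tool from outside, world axes, zero at the start; "torque": the same for the moment, N m; "opening": opening from 0.0 (shut) to 1.0 (fully open); "grasp_force": force on a finger pad.
Only numpy, scipy, OpenCV 4.12 (cv2) and the standard library are available. Lean on these libraries where they do the work, as an engineer would, in place of code of your own. Each camera call takes 0.05 s, during which the arm holds its last target. There are 200 camera calls.

## Task

The spatula lying on the inspection camera has been checked: lay it flat in the empty long compartment of the tool tray and let go of it. Then take the tweezers out of the tray and show their tips to the camera: hold them level and flat side up, along the housing, with the tips right above the lens at the height of the top of the gauge post and pointing toward the post, touching neither housing nor post. Finish holding them still there, with the marker and the other things on the bench left where they are.

Things in the scene. Friction and masses are not known exactly. Their poses are not given: they have to be found in the camera images.
- spatula_center (a point): steel spatula with a round black grip in the middle, 194 mm long, 10 mm wide, 8 mm thick; at the start it lies along the top of the camera housing, its blade over the lens. Point: middle of its length, half-way up; x along its length. Grasp it across its 10 mm width at this point (black grip).
- tweezers_center (a point): steel tweezers lying flat, 133 mm long, 18 mm across the two legs at the middle, 10 mm high, 22 g; at the start they lie in one of the tray's two short compartments (which one varies). Point: middle of the length, half-way up; x along the length toward the tips, z up out of the flat side. Grasp across the legs at this point, which is also about the balance point.
- tweezers_tip (a point): tip end of the tweezers, 66 mm from their middle along +x, half-way up their 10 mm height
- lens (a point): centre of the round lens window of the bench inspection camera, flush in the top of its housing and looking straight up; the top is at z = 0.040. Grey housing 170 x 60 x 40 mm, fixed, its place and yaw vary. x along the housing toward its post end: the housing reaches 40 mm from the lens toward +x and 130 mm toward -x; z up.
- post_top (a point): centre of the top of the steel height-gauge post (8 mm rod, 14 mm disc on top) on the camera housing, 32 mm from the lens along the housing's +x, its top 100 mm above the lens: that is the camera's focus height
- long_compartment (a point): floor centre of the tray's long compartment, the outermost on the tray's +y side (nearest the robot), empty at the start. x along it, y across, z up. Inner 206 x 26 mm, walls 9 mm high and cut away over the middle 96 mm for the fingers; floor 5 mm above the bench. The two short compartments lie 70 and 140 mm from it toward -y.
- tray: grey plastic tool tray, 216 x 200 mm, floor 5 mm and walls 14 mm above the bench, fixed, place and yaw vary; origin under its centre on the bench, x along its three parallel compartments. The two short ones (inner 170 x 34 mm, same floor, walls and cut-aways) hold the tweezers and a marker.
- marker_center (a point): felt marker, 133x14x15 mm, in the other short compartment; a bystander. Point: its middle.
- camera: the camera housing with its post, fixed; origin on the bench under the housing, 55 mm behind the lens, x along the housing toward lens and post (housing from x = -75 to +95 mm, lens at +55 mm)
- spatula: the spatula as a whole; origin at the middle of its underside
- tweezers: the tweezers as a whole; origin at the middle of their underside
- pot_a_center (a point): bystander: white sample pot with screw lid, 49 mm across, 59 mm tall, standing on the bench between camera and tray. Point: its centre.
- pot_b_center (a point): bystander: second white sample pot, 49 mm across, 59 mm tall, farther back on the bench. Point: its centre.
- timer_center (a point): bystander: white kitchen-type timer, 63x63x20 mm, on the bench at the right front. Point: its centre.
- vial_center (a point): bystander: glass sample vial with ribbed cap, 45 mm across, 79 mm tall, on the bench at the left. Point: its centre.
- carton_center (a point): bystander: small pale carton, 76x51x42 mm, at the back. Point: its centre.
- weight_center (a point): bystander: steel check weight with knob, 31 mm across, 44 mm tall, at the back. Point: its centre.

How it is judged:
On the way, in this order (a step that is already met when the one before it is completed fails the run):
1. the spatula lies flat in the long compartment, let go, the tweezers not yet lifted (x of spatula_center in the frame of long_compartment between -0.02 and 0.02 m and y of spatula_center in the frame of long_compartment between -0.012 and 0.012 m and z of spatula_center in the frame of long_compartment between -0.002 and 0.009 m and angle between the x axis of spatula_center and the x axis of long_compartment, either way round below 0.12 rad and contact force between spatula and the fingers below 0.05 N and angle between spatula_center's own z axis and vertical below 0.1 rad and height (world z) of tweezers_center below 0.03 m), for 0.2 s.
2. the tweezers are lifted clear of the tray (height (world z) of tweezers_center above 0.05 m and contact force between tweezers and the fingers above 0.5 N), for 0.1 s.
At the end, for the whole second after the job is handed in: Tweezers held still, touching only the gripper: tip within 13 mm of the lens axis, 86 to 114 mm above the lens, within 10 degrees of the housing's length, tips toward the post, level within 8 degrees; spatula released in the long compartment; bystanders within 30 mm of their start (horizontal distance between tweezers_tip and lens below 0.013 m and z of tweezers_tip in the frame of lens between 0.086 and 0.114 m and angle between the x axis of tweezers_center and the x axis of lens, either way round below 0.17 rad and x of tweezers_center in the frame of lens below -0.04 m and angle between tweezers_center's own z axis and vertical below 0.15 rad and contact force between tweezers and the fingers above 0.5 N and contact force between tweezers and camera below 0.05 N and linear speed of tweezers below 0.03 m/s and angular speed of tweezers below 0.3 rad/s and x of spatula_center in the frame of long_compartment between -0.02 and 0.02 m and y of spatula_center in the frame of long_compartment between -0.012 and 0.012 m and z of spatula_center in the frame of long_compartment between -0.002 and 0.009 m and angle between the x axis of spatula_center and the x axis of long_compartment, either way round below 0.12 rad and contact force between spatula and the fingers below 0.05 N and angle between spatula_center's own z axis and vertical below 0.1 rad and distance of each of pot_a_center, pot_b_center, timer_center, vial_center, carton_center, weight_center, marker_center from where it was at the start of the episode below 0.03 m); the arm keeps its last pose, push and grip.
It fails at once if a bystander (marker, pots, timer, vial, carton or weight) is moved by more than 30 mm (distance of any of pot_a_center, pot_b_center, timer_center, vial_center, carton_center, weight_center, marker_center from where it was at the start of the episode above 0.03 m).
It also fails if it takes over 51 s, if anything falls off the work surface, if the arm or the gripper's body presses on something with over 40 N, if the wrist force passes 120 N, or if a joint passes its speed limit or range.

## Working session

There is one attempt and no reset: what is moved stays moved. The work goes in short steps, Python scripts to look and compute and a tool call to move; the robot and the scene stay as the last step left them, time stands still between calls to the robot, and variables do not carry over. Pictures are saved under pics/ and viewed, at most 10 in all, crops included, and the job is handed in when it is done.

Besides the shell and the picture viewer there is one more tool, called after "Call:" as name(argument=value, ...) on one line, values as JSON. send_rows: Moves the arm, as the interface text tells. Its arguments: {"type":"object","properties":{"dr":{"type":"array","items":{"type":"array","items":{"type":"number"}}},"xyz":{"type":"array","items":{"type":"array","items":{"type":"number"}}},"jaw":{"type":"array","items":{"type":"number"}}},"required":["dr","xyz","jaw"]}

```bash
mkdir -p pics
python3 - <<'E'
from bench import ctrl
import cv2
for n in ("top","side"):
    im=ctrl.camera(n); cv2.imwrite(f"pics/{n}0.png",cv2.resize(im[:,:,::-1],(800,600),interpolation=cv2.INTER_CUBIC))
    c=ctrl.calibration(n); print(n,c)
o=ctrl.get_obs(); print(o, ctrl.tip_extent)
E
```

```text
top {'camera_matrix': array([[356.85397774,   0.        , 253.45439277],
       [  0.        , 356.85397774, 198.88132813],
       [  0.        ,   0.        ,   1.        ]]), 'world_from_camera': array([[-0.03358083,  0.97292814, -0.22865511,  0.31820057],
       [-0.99943371, -0.03220005,  0.00976792,  0.05559809],
       [ 0.00214078,  0.22885364,  0.97345849,  1.24112401],
       [ 0.        ,  0.        ,  0.        ,  1.        ]])}
side {'camera_matrix': array([[488.52229655,   0.        , 260.54367599],
       [  0.        , 488.52229655, 192.10565247],
       [  0.        ,   0.        ,   1.        ]]), 'world_from_camera': array([[-0.85272382,  0.33870077, -0.39767308, -0.0617286 ],
       [-0.5220834 , -0.57747514,  0.62765547,  1.03254456],
       [-0.01705893,  0.74283528,  0.66925685,  1.13700218],
       [ 0.        ,  0.        ,  0.        ,  1.        ]])}
{'time_s': 0.1, 'q': array([ 1.08268956e+00,  1.81489063e-01,  1.60790069e+00,  6.60494222e-06,
        1.35379737e+00, -2.06261801e-01]), 'dq': array([-0.00050556, -0.00126396, -0.00271152, -0.00062122, -0.0023493 ,
       -0.00114554]), 'joint_efforts': array([ 8.86225880e-04, -4.45879662e+01, -3.52236414e+01, -1.40467764e-04,
        4.18102558e-03, -3.92027403e-05]), 'eef_pos': array([0.15966188, 0.55190603, 0.24946521]), 'eef_rot': array([-2.74291747e-04,  1.40457175e-01,  9.90086434e-01, -7.48568567e-04]), 'wrist_force': array([ 0.32288479,  0.05419989, -0.27648621]), 'torque': array([ 0.01805598, -0.03728623,  0.04676206]), 'grasp_force': 0.0, 'opening': 0.998860797461732} 0.019
```

View pics/top0.png

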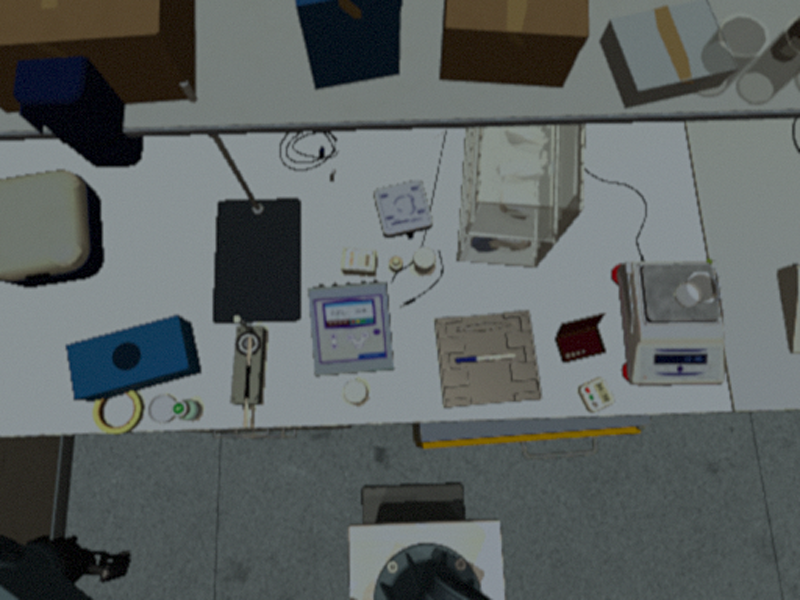

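View pics/side0.png

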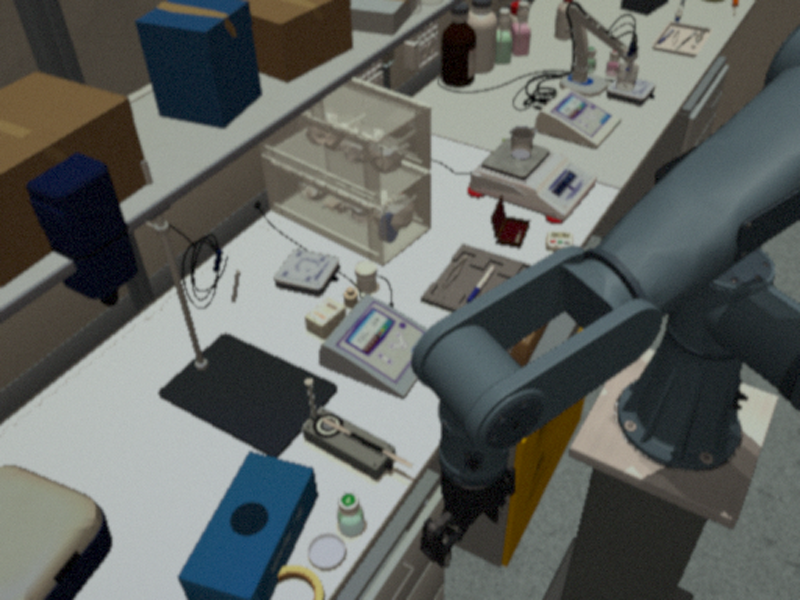

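The top view shows the housing around (249,365) with the post at its far end. The tray is around (487,358), with the marker in its middle compartment and the tweezers in the far one. The side view agrees. Next I'll enlarge both areas.

```bash
cat > h.py <<'E'
from bench import ctrl
import numpy as np, cv2
from scipy.spatial.transform import Rotation as R
def ray(cal,u,v,z):
    K,T=cal["camera_matrix"],cal["world_from_camera"]
    d=np.linalg.inv(K)@[u,v,1]; d=T[:3,:3]@(d*[1,-1,-1]); o=T[:3,3]
    return o+d*(z-o[2])/d[2]
def rel(pos,yaw_x=None,Rt=None):
    """target TCP pos -> (xyz cm, dr units) in present tool frame"""
    o=ctrl.get_obs(); w,x,y,z=o["eef_rot"]; C=R.from_quat([x,y,z,w])
    s=C.inv().apply(np.array(pos)-o["eef_pos"])*100
    r=(C.inv()*Rt).as_rotvec()/np.radians(6) if Rt is not None else None
    return s,r
def down(yaw):  # tool z down, tool x at yaw
    c,s=np.cos(yaw),np.sin(yaw)
    return R.from_matrix(np.array([[c,s,0],[s,-c,0],[0,0,-1]]))
E
python3 - <<'E'
from h import *
im=ctrl.camera("top")[:,:,::-1]
a=cv2.resize(im[195:280,140:185],None,fx=7,fy=7,interpolation=cv2.INTER_CUBIC)
b=cv2.resize(im[195:265,275:350],None,fx=6,fy=6,interpolation=cv2.INTER_CUBIC)
c=np.zeros((600,780,3),np.uint8); c[:a.shape[0],:a.shape[1]]=a; c[:b.shape[0],320:320+b.shape[1]]=b
cv2.imwrite("pics/crop.png",cv2.convertScaleAbs(c,alpha=1.6))
E
```

```text
(no output)
```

View pics/crop.png

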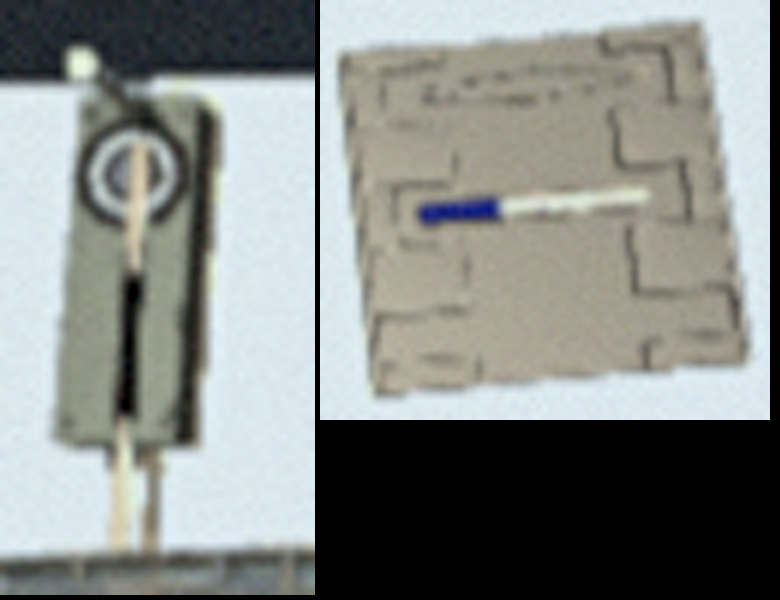

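The crop shows the lens at (135,172), the spatula's black grip running from (132,272) to (124,415), and the tray corners. The marker is in the middle compartment. The tweezers are faint in the far one, so I'll need the wrist camera for them.

Run:
```python
from h import *
np.set_printoptions(precision=4,suppress=True)
c=ctrl.calibration("top")
A=lambda u,v,z:ray(c,140+(u+.5)/7-.5,195+(v+.5)/7-.5,z)
B=lambda u,v,z:ray(c,275+(u+.5)/6-.5,195+(v+.5)/6-.5,z)
l=A(135,172,.04);print("lens",l); print("post",A(82,63,.14))
g=[A(132,272,.044),A(124,415,.044)];e=[A(140,140,.044),A(121,550,.044)]
print("grip",np.mean(g,0),"ends",e,np.mean(e,0)); d=e[0]-e[1];print("spat yaw",np.arctan2(d[1],d[0]))
hc=[A(80,98,.04),A(58,440,.04),A(192,98,.04),A(180,440,.04)];print(hc)
t=[B(*p,.014) for p in((20,52),(382,22),(428,362),(55,395))]
print("tray",t,np.mean(t,0)); d=t[1]-t[0]+t[2]-t[3];print("right dir yaw",np.arctan2(d[1],d[0]))
d=t[0]-t[3]+t[1]-t[2];print("away yaw",np.arctan2(d[1],d[0]))
w=ctrl.calibration("wrist");print(w,R.from_quat(np.roll(ctrl.get_obs()["eef_rot"],-1)).as_matrix())
g=np.mean(g,0)
for y in (-.07,-.07+np.pi): print(rel([g[0]-.0,g[1],.2],Rt=down(y)))
```

```text
lens [0.5401 0.3683 0.04  ]
post [0.5723 0.3675 0.14  ]
grip [0.4564 0.3684 0.044 ] ends [array([0.5551, 0.3653, 0.044 ]), array([0.3595, 0.369 , 0.044 ])] [0.4573 0.3672 0.044 ]
spat yaw -0.018966291849855273
[array([0.5778, 0.3963, 0.04  ]), array([0.412 , 0.4014, 0.04  ]), array([0.576 , 0.3414, 0.04  ]), array([0.41  , 0.3435, 0.04  ])]
tray [array([ 0.5878, -0.0423,  0.014 ]), array([ 0.5988, -0.2564,  0.014 ]), array([ 0.3999, -0.2651,  0.014 ]), array([ 0.3885, -0.0523,  0.014 ])] [ 0.4938 -0.1541  0.014 ]
right dir yaw -1.5183269076510544
away yaw 0.046870880106010246
{'camera_matrix': array([[281.2768,   0.    , 257.7898],
       [  0.    , 281.2768, 196.2069],
       [  0.    ,   0.    ,   1.    ]]), 'world_from_camera': array([[ 0.2784, -0.9175, -0.284 ,  0.0869],
       [ 0.9605,  0.2654,  0.0841,  0.5732],
       [-0.0018, -0.2961,  0.9551,  0.3731],
       [ 0.    ,  0.    ,  0.    ,  1.    ]])} [[-0.9606  0.2781 -0.0006]
 [ 0.2781  0.9606 -0.0011]
 [ 0.0003 -0.0013 -1.    ]]
(array([-33.6108,  -9.3772,   4.9641]), array([-0.0059,  0.0173, 27.9773]))
(array([-33.6108,  -9.3772,   4.9641]), array([-0.0118, -0.004 , -2.0226]))
```

Call:
send_rows(dr=[[0, 0, -2.6], [0, 0, -2.6], [0, 0, -2.6], [0, 0, -2.6], [0, 0, -2.6], [0, 0, -2.6], [0, 0, -2.6], [0, 0, -2.6]], xyz=[[-33.6, -9.4, 5], [-33.6, -9.4, 5], [-33.6, -9.4, 5], [-33.6, -9.4, 5], [-33.6, -9.4, 5], [-33.6, -9.4, 5], [-33.6, -9.4, 5], [-33.6, -9.4, 5]], jaw=[60, 60, 60, 60, 60, 60, 60, 60])

```text
time_s: 1.15
eef_pos: [0.4559, 0.3687, 0.1999]
eef_rot: [-0.001, 0.005, 1.0, -0.0]
wrist_force: [-0.5, 0.5, 0.5]
opening: 0.597
grasp_force: 0.0
```

Run:
```python
from h import *
import pickle
o=ctrl.get_obs(); c=ctrl.calibration("wrist"); im=ctrl.camera("wrist")
pickle.dump((o,c,im),open("w1.pkl","wb")); print(o["eef_pos"],o["dq"].max(),o["q"],o["opening"])
cv2.imwrite("pics/w1.png",cv2.resize(im[:,:,::-1],(800,600),interpolation=cv2.INTER_CUBIC))
```

```text
[0.4559444  0.36866016 0.19994836] 0.027230849488351853 [ 4.77429226e-01  2.54671767e-01  1.62448901e+00  4.58254499e-04
  1.26349372e+00 -1.08354037e+00] 0.5966078466300347
```

View pics/w1.png

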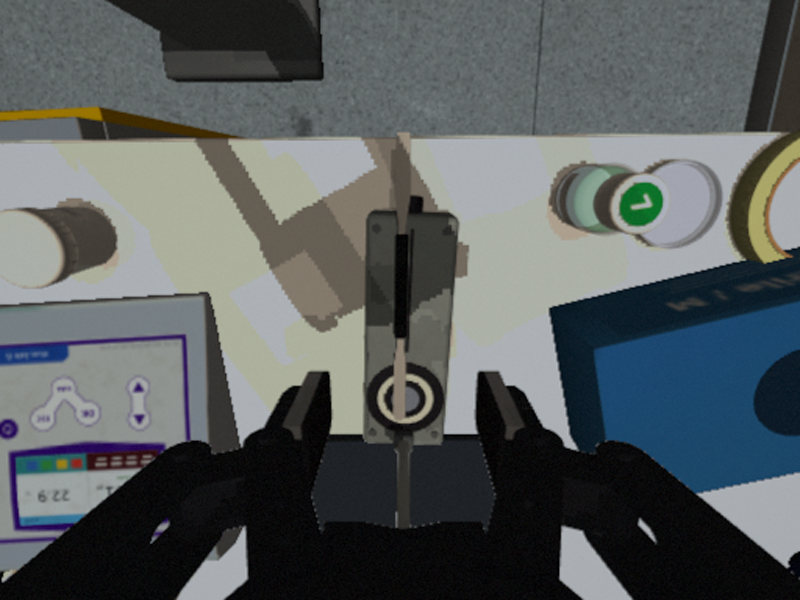

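The wrist view shows the spatula grip from (402,235) to (401,337), with its ends at (404,135) and (400,420). The lens is at (405,398), and the housing's near corners are at (368,213) and (458,215).

Run:
```python
from h import *
import pickle
np.set_printoptions(precision=4,suppress=True)
o,c,im=pickle.load(open("w1.pkl","rb"))
W=lambda u,v,z:ray(c,(u+.5)*.64-.5,(v+.5)*.64-.5,z)
g=W(402,235,.046),W(401,337,.046);print(g,np.mean(g,0));e=W(404,135,.044),W(400,420,.044);print(e,np.mean(e,0));d=e[1]-e[0];print(np.arctan2(d[1],d[0]))
print("lens",W(405,398,.04));h=[W(*p,.04) for p in((368,213),(458,215),(442,443),(365,440))];print(h)
d=h[3]-h[0]+h[2]-h[1];print(np.arctan2(d[1],d[0]))
d=h[0]-h[1];print(np.arctan2(-d[0],d[1]))
```

```text
(array([0.4187, 0.3682, 0.046 ]), array([0.4873, 0.3668, 0.046 ])) [0.453  0.3675 0.046 ]
(array([0.3598, 0.3701, 0.044 ]), array([0.5522, 0.3653, 0.044 ])) [0.456  0.3677 0.044 ]
-0.024710748112334494
lens [0.5367 0.3691 0.04  ]
[array([0.4054, 0.3468, 0.04  ]), array([0.4072, 0.4039, 0.04  ]), array([0.5745, 0.3964, 0.04  ]), array([0.5714, 0.339 , 0.04  ])]
-0.046035961157894094
3.1095261568028634
```

Call:
send_rows(dr=[[0, 0, 0.15], [0, 0, 0.15], [0, 0, 0.15], [0, 0, 0.15], [0, 0, 0.15], [0, 0, 0.15], [0, 0, 0.15], [0, 0, 0.15]], xyz=[[0, -0.1, 5], [0, -0.1, 9], [0, -0.1, 12], [0, -0.1, 13.2], [0, -0.1, 13.8], [0, -0.1, 13.8], [0, -0.1, 13.8], [0, -0.1, 13.8]], jaw=[40, 40, 40, 40, 40, 40, 30, 20])

```text
time_s: 2.2
eef_pos: [0.4571, 0.3679, 0.0633]
eef_rot: [0.001, 0.013, 1.0, 0.0]
wrist_force: [-0.3, 0.4, -0.8]
opening: 0.205
grasp_force: 0.0
```

Call:
send_rows(dr=[[0, 0, 0], [0, 0, 0], [0, 0, 0], [0, 0, 0], [0, 0, 0], [0, 0, 0], [0, 0, 0], [0, 0, 0]], xyz=[[0, 0, 0.1], [0, 0, 0.1], [0, 0, 0.1], [0, 0, 0.1], [0, 0, 0.1], [0, 0, 0.1], [0, 0, 0.1], [0, 0, 0.1]], jaw=[20, 10, 0, 0, 0, 0, 0, 0])

```text
time_s: 3.2
eef_pos: [0.4567, 0.3676, 0.0616]
eef_rot: [0.0, 0.013, 1.0, 0.0]
wrist_force: [-0.6, -2.0, 4.9]
opening: 0.082
grasp_force: 59.2
```

Call:
send_rows(dr=[[0, 0, 0], [0, 0, 0], [0, 0, 0], [0, 0, 0], [0, 0, 0], [0, 0, 0], [0, 0, 0], [0, 0, 0]], xyz=[[0, 0, -0.5], [0, 0, -1], [0, 0, -2], [0, 0, -3], [0, 0, -3], [0, 0, -3], [0, 0, -3], [0, 0, -3]], jaw=[0, 0, 0, 0, 0, 0, 0, 0])

```text
time_s: 4.2
eef_pos: [0.4563, 0.3675, 0.0909]
eef_rot: [-0.0, 0.013, 1.0, -0.0]
wrist_force: [-0.3, -0.1, -0.4]
opening: 0.085
grasp_force: 58.7
```

Run:
```python
from h import *
im=ctrl.camera("wrist"); s=ctrl.camera("side"); print(ctrl.get_obs()["wrist_force"],ctrl.get_obs()["opening"])
a=cv2.resize(im[60:384,150:380,::-1],None,fx=1.7,fy=1.7); b=cv2.resize(s[190:340,150:310,::-1],None,fx=2.4,fy=2.4)
c=np.zeros((560,790,3),np.uint8); c[:a.shape[0],:a.shape[1]]=a; c[:b.shape[0],400:400+b.shape[1]]=b
cv2.imwrite("pics/w2.png",c)
```

```text
[-0.33390727  0.11151199  0.39665886] 0.08204010884655345
```

View pics/w2.png

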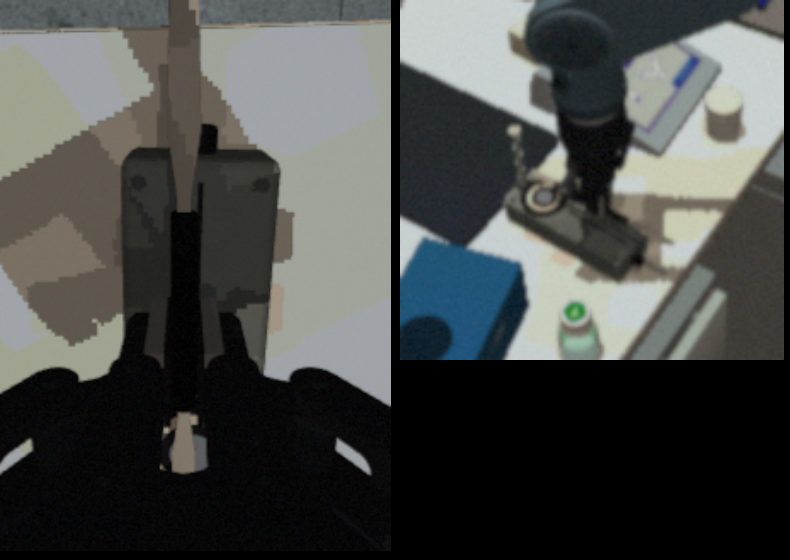

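The spatula hangs between the fingers at its grip, clear of the housing. I'll carry it over the tray next.

Call:
send_rows(dr=[[0, 0, 0], [0, 0, 1], [0, 0, 2.5], [0, 0, 4], [0, 0, 5.5], [0, 0, 7], [0, 0, 8.5], [0, 0, 10]], xyz=[[0, 0, -6], [0, -3, -10.9], [0.5, -9, -10.9], [1, -15, -10.9], [1.5, -21, -10.9], [2, -27, -10.9], [2.6, -33, -10.9], [2.6, -39, -10.9]], jaw=[0, 0, 0, 0, 0, 0, 0, 0])

```text
time_s: 5.3
eef_pos: [0.4201, -0.0233, 0.2006]
eef_rot: [0.0, 0.513, 0.858, 0.0]
wrist_force: [1.0, 0.3, -0.3]
opening: 0.081
grasp_force: 58.8
```

Run:
```python
from h import *
print(rel([.416,-.158,.2],Rt=down(1.62)),ctrl.get_obs()["opening"])
```

```text
(array([-11.66995234,  -6.74161421,   0.05929177]), array([0.00846755, 0.00488029, 4.2420484 ])) 0.08083844788554972
```

Call:
send_rows(dr=[[0, 0, 1.4], [0, 0, 2.8], [0, 0, 4.2], [0, 0, 4.2], [0, 0, 4.2], [0, 0, 4.2], [0, 0, 4.2], [0, 0, 4.2]], xyz=[[-4, -2.4, 0], [-8, -4.8, 0], [-11.7, -6.7, 0], [-11.7, -6.7, 0], [-11.7, -6.7, 0], [-11.7, -6.7, 0], [-11.7, -6.7, 0], [-11.7, -6.7, 0]], jaw=[0, 0, 0, 0, 0, 0, 0, 0])

```text
time_s: 6.3
eef_pos: [0.4178, -0.1558, 0.2003]
eef_rot: [0.0, 0.686, 0.728, 0.0]
wrist_force: [-1.0, 0.1, -0.6]
opening: 0.083
grasp_force: 58.8
```

Run:
```python
from h import *
import pickle
o=ctrl.get_obs(); c=ctrl.calibration("wrist"); im=ctrl.camera("wrist")
pickle.dump((o,c,im),open("w3.pkl","wb")); print(o["eef_pos"],o["opening"])
cv2.imwrite("pics/w3.png",cv2.convertScaleAbs(cv2.resize(im[:,:,::-1],(800,600),interpolation=cv2.INTER_CUBIC),alpha=1.5))
```

```text
[ 0.41783151 -0.15582032  0.20034983] 0.08258867353722496
```

View pics/w3.png

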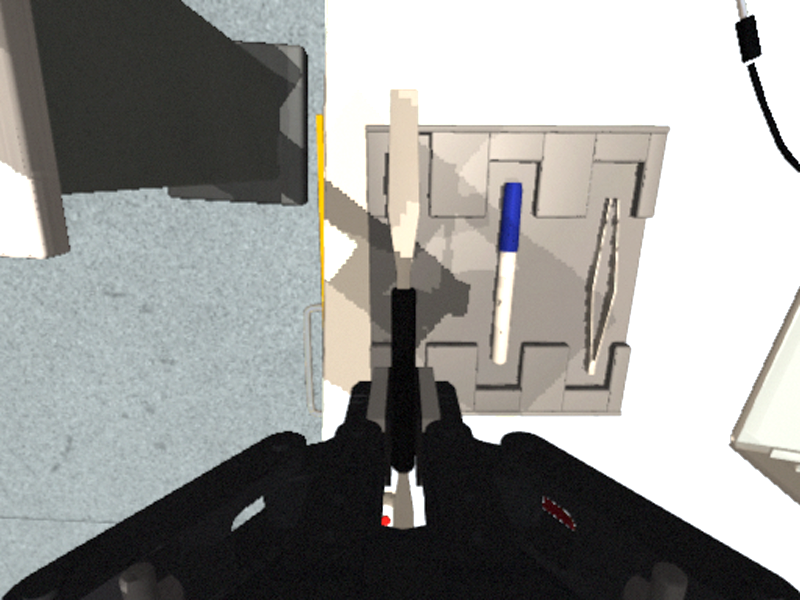

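The tray fills (367,127) to (620,413). The tweezers lie in the far compartment with ends at (612,200) and (592,372). I'll enlarge to tell which end is the tips and to see the long compartment's walls.

Run:
```python
import pickle,cv2,numpy as np
o,c,im=pickle.load(open("w3.pkl","rb"))
im=im[:,:,::-1]
a=cv2.resize(im[75:145,230:300],None,fx=7,fy=7,interpolation=cv2.INTER_CUBIC) 
b=cv2.resize(im[118:248,365:405],None,fx=4.6,fy=4.6,interpolation=cv2.INTER_CUBIC)
d=np.zeros((600,700,3),np.uint8); d[:a.shape[0],:a.shape[1]]=a; d[:b.shape[0],505:505+b.shape[1]]=b
cv2.imwrite("pics/c3.png",cv2.convertScaleAbs(d,alpha=1.4))
```

```text
(no output)
```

View pics/c3.png

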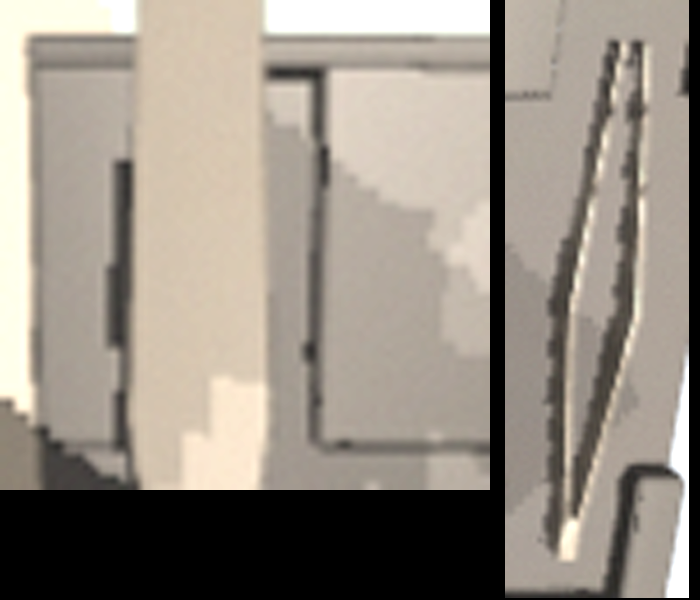

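Two separate points at the top (toward world +y) are the tips. The joined end is at the bottom.

Run:
```python
from h import *
import pickle
np.set_printoptions(precision=4,suppress=True)
o,c,im=pickle.load(open("w3.pkl","rb"))
W=lambda u,v,z:ray(c,(u+.5)*.64-.5,(v+.5)*.64-.5,z)
A=lambda u,v,z:ray(c,230+(u+.5)/7-.5,75+(v+.5)/7-.5,z)
B=lambda u,v,z:ray(c,365+(u-505+.5)/4.6-.5,118+(v+.5)/4.6-.5,z)
t=[W(*p,.014) for p in((367,127),(668,128),(620,413),(372,413))];print(np.array(t),np.mean(t,0))
d=t[0]-t[3]+t[1]-t[2];yw=np.arctan2(d[1],d[0]);print("yaw",yw)
d=t[0]-t[1]+t[3]-t[2];print(np.arctan2(d[1],d[0])-np.pi/2)
ctr=np.mean(t,0); yw=1.62; X=np.array([np.cos(yw),np.sin(yw)]);Y=np.array([-X[1],X[0]])
for n,p in dict(outL=A(33,250,.014),inLtop=A(130,300,.014),inRtop=A(325,110,.014),inRfl=A(312,400,.005),endtop=A(300,68,.014),spl=A(137,200,.195),spr=A(265,200,.195),twtip=B(630,42,.012),twback=B(568,560,.012),twL=B(568,305,.015),twR=B(637,305,.015),marker=W(511,185,.0125),marker2=W(500,360,.0125)).items():
    q=p[:2]-ctr[:2]; print(n,p,"tray",q@X,q@Y)
a,b=W(404,90,.186),W(402,290,.186);print("spat",a,b)
```

```text
[[ 0.388  -0.0546  0.014 ]
 [ 0.5849 -0.0435  0.014 ]
 [ 0.597  -0.2546  0.014 ]
 [ 0.3994 -0.2663  0.014 ]] [ 0.4923 -0.1548  0.014 ]
yaw 1.6263621232979988
-4.654500893198865
outL [ 0.3885 -0.0832  0.014 ] tray 0.07658858975956084 0.10015583628292721
inLtop [ 0.4035 -0.0896  0.014 ] tray 0.06948998897776884 0.08555743855991609
inRtop [ 0.4308 -0.0609  0.014 ] tray 0.09679097065698865 0.05679523787620202
inRfl [ 0.4327 -0.1033  0.005 ] tray 0.054282095208309976 0.05703773138928837
endtop [ 0.4267 -0.0553  0.014 ] tray 0.10252615261183579 0.06063215820695515
spl [ 0.4092 -0.0781  0.195 ] tray 0.08061294414570414 0.07927117629647408
spr [ 0.4171 -0.0777  0.195 ] tray 0.08069516998348401 0.07131816232256442
twtip [ 0.5585 -0.0901  0.012 ] tray 0.061358875919569913 -0.06927159568846783
twback [ 0.5689 -0.2232  0.012 ] tray -0.07212731729324515 -0.07308149945870893
twL [ 0.5545 -0.1533  0.015 ] tray -0.001624222804596835 -0.062149786959859135
twR [ 0.5715 -0.1523  0.015 ] tray -0.0014502327657962527 -0.07917047370398714
marker [ 0.4873 -0.0854  0.0125] tray 0.0695006492700783 0.0016000157398453011
marker2 [ 0.496  -0.2152  0.0125] tray -0.06052914497922639 -0.0007352422178562154
spat [ 0.4121 -0.0585  0.186 ] [ 0.415  -0.1173  0.186 ]
```

The long compartment's centre works out near (0.423,-0.159), yaw 1.624. I'll lower to above it, then correct.

Call:
send_rows(dr=[[0, 0, 0], [0, 0, 0], [0, 0, 0], [0, 0, 0], [0, 0, 0], [0, 0, 0], [0, 0, 0], [0, 0, 0]], xyz=[[-0.35, 0.55, 4], [-0.35, 0.55, 9], [-0.35, 0.55, 13], [-0.35, 0.55, 15], [-0.35, 0.55, 15], [-0.35, 0.55, 15], [-0.35, 0.55, 15], [-0.35, 0.55, 15]], jaw=[0, 0, 0, 0, 0, 0, 0, 0])

```text
time_s: 7.35
eef_pos: [0.424, -0.16, 0.0512]
eef_rot: [0.001, 0.686, 0.728, 0.0]
wrist_force: [-0.5, 0.2, 0.5]
opening: 0.083
grasp_force: 58.8
```

Run:
```python
from h import *
print(ctrl.get_obs()["eef_pos"],rel([.4233,-.159,.0272],Rt=down(1.624)))
im=ctrl.camera("wrist")[:,:,::-1]
cv2.imwrite("pics/w4.png",cv2.convertScaleAbs(cv2.resize(im[:,130:400],None,fx=1.56,fy=1.56),alpha=1.5))
```

```text
[ 0.42404989 -0.1599771   0.05122243] (array([ 0.10491232, -0.07274267,  2.4020087 ]), array([0.0143804 , 0.01178882, 0.05192286]))
```

View pics/w4.png

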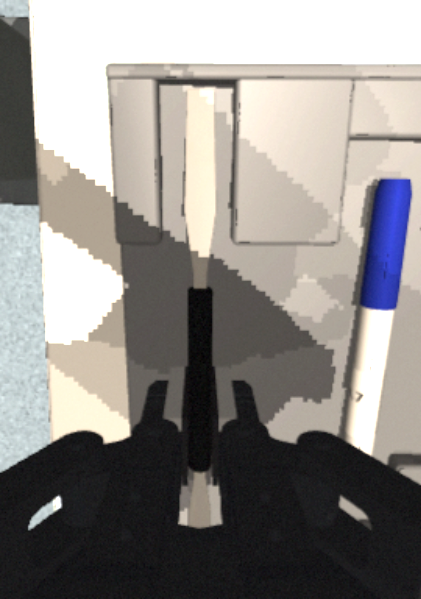

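The spatula blade ends at row 85, just inside the wall's edge at row 80, and is centred between the walls at columns 160 and 234. I'll compute the end gap.

Run:
```python
from h import *
np.set_printoptions(precision=4,suppress=True)
c=ctrl.calibration("wrist")
P=lambda u,v,z:ray(c,130+u/1.56,v/1.56,z)
print(P(200,85,.034),P(200,79,.014),P(200,86,.005),P(160,160,.014),P(234,160,.014),P(201,160,.034))
```

```text
[ 0.4181 -0.0609  0.034 ] [ 0.4178 -0.0558  0.014 ] [ 0.4179 -0.0564  0.005 ] [ 0.4055 -0.0819  0.014 ] [ 0.4311 -0.0804  0.014 ] [ 0.4196 -0.0815  0.034 ]
```

Call:
send_rows(dr=[[0, 0, 0.05], [0, 0, 0.05], [0, 0, 0.05], [0, 0, 0.05], [0, 0, 0.05], [0, 0, 0.05], [0, 0, 0.05], [0, 0, 0.05]], xyz=[[-0.05, -0.1, 0.6], [-0.05, -0.1, 1.2], [-0.05, -0.1, 1.8], [-0.05, -0.1, 2.2], [-0.05, -0.1, 2.4], [-0.05, -0.1, 2.4], [-0.05, -0.1, 2.4], [-0.05, -0.1, 2.4]], jaw=[0, 0, 0, 0, 0, 0, 0, 0])

```text
time_s: 8.4
eef_pos: [0.4222, -0.1599, 0.0266]
eef_rot: [-0.001, 0.688, 0.726, -0.0]
wrist_force: [-2.8, 1.5, 6.4]
opening: 0.083
grasp_force: 59.8
```

Call:
send_rows(dr=[[0, 0, 0], [0, 0, 0], [0, 0, 0], [0, 0, 0], [0, 0, 0], [0, 0, 0], [0, 0, 0], [0, 0, 0]], xyz=[[0, 0, 0], [0, 0, 0], [0, 0, 0], [0, 0, -1], [0, 0, -4], [0, 0, -8], [0, 0, -12], [0, 0, -12]], jaw=[15, 25, 35, 40, 40, 40, 40, 40])

```text
time_s: 9.4
eef_pos: [0.4247, -0.1616, 0.1502]
eef_rot: [0.004, 0.688, 0.726, 0.001]
wrist_force: [0.1, 0.3, -0.5]
opening: 0.401
grasp_force: 0.0
```

Run:
```python
from h import *
import pickle
o=ctrl.get_obs(); c=ctrl.calibration("wrist"); im=ctrl.camera("wrist")
pickle.dump((o,c,im),open("w5.pkl","wb")); print(o["eef_pos"],o["opening"])
im=im[:,:,::-1]
cv2.imwrite("pics/w5.png",cv2.convertScaleAbs(cv2.resize(im[20:380,180:500],None,fx=1.66,fy=1.66,interpolation=cv2.INTER_CUBIC),alpha=1.5))
```

```text
[ 0.42465751 -0.16160697  0.15019605] 0.4013787496564619
```

View pics/w5.png

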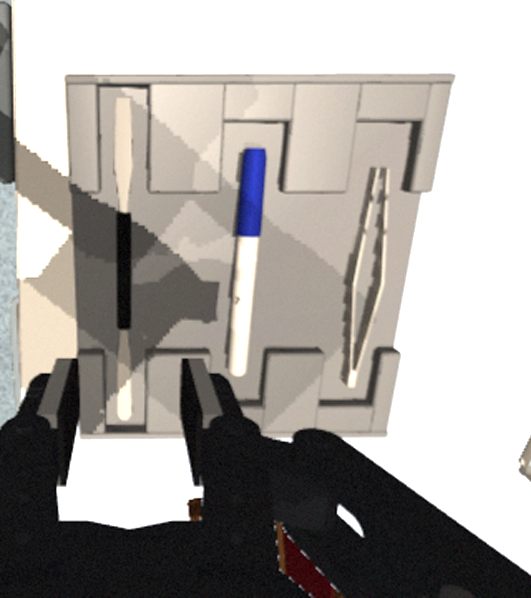

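The spatula lies in the long compartment from (123,97) to (125,418), clear of both end walls. The tweezers' tips are at (379,170) and their back end is at (351,385).

Run:
```python
from h import *
import pickle
np.set_printoptions(precision=4,suppress=True)
o,c,im=pickle.load(open("w5.pkl","rb"))
P=lambda u,v,z:ray(c,180+(u+.5)/1.66-.5,20+(v+.5)/1.66-.5,z)
t,b=P(379,170,.012),P(351,385,.012); m=(t+b)/2;d=t-b; y=np.arctan2(d[1],d[0]);print(t,b,m,np.hypot(*d[:2]),y)
v=172;print("w",P(350,280,.014),P(385,265,.014))
print(rel([m[0],m[1],.1],Rt=down(y)))
```

```text
[ 0.5574 -0.091   0.012 ] [ 0.5679 -0.2214  0.012 ] [ 0.5627 -0.1562  0.012 ] 0.13081560599673414 1.6505421214425733
w [ 0.5528 -0.1529  0.014 ] [ 0.5712 -0.143   0.014 ]
(array([-0.2686, 13.9076,  4.8666]), array([ 0.0314,  0.026 , -0.2515]))
```

Call:
send_rows(dr=[[0, 0, -0.25], [0, 0, -0.25], [0, 0, -0.25], [0, 0, -0.25], [0, 0, -0.25], [0, 0, -0.25], [0, 0, -0.25], [0, 0, -0.25]], xyz=[[-0.3, 5, 0], [-0.3, 10, 0], [-0.3, 13.9, 2], [-0.3, 13.9, 5], [-0.3, 13.9, 7], [-0.3, 13.9, 7], [-0.3, 13.9, 7], [-0.3, 13.9, 7]], jaw=[40, 40, 40, 40, 40, 40, 40, 40])

```text
time_s: 10.45
eef_pos: [0.5621, -0.1563, 0.0777]
eef_rot: [0.001, 0.679, 0.735, 0.0]
wrist_force: [0.9, 0.3, 0.8]
opening: 0.4
grasp_force: 0.0
```

Run:
```python
from h import *
print(ctrl.get_obs()["eef_pos"],rel([.5632,-.1563,.0255],Rt=down(1.65)))
```

```text
[ 0.56209081 -0.15629515  0.07772028] (array([-2.62064140e-03,  1.00018135e-01,  5.22224705e+00]), array([ 0.01922793,  0.01212834, -0.00056742]))
```

Call:
send_rows(dr=[[0, 0, 0], [0, 0, 0], [0, 0, 0], [0, 0, 0], [0, 0, 0], [0, 0, 0], [0, 0, 0], [0, 0, 0]], xyz=[[0, 0.1, 2.5], [0, 0.1, 4.5], [0, 0.1, 5.2], [0, 0.1, 5.2], [0, 0.1, 5.2], [0, 0.1, 5.2], [0, 0.1, 5.2], [0, 0.1, 5.2]], jaw=[40, 40, 40, 35, 28, 20, 10, 0])

```text
time_s: 11.45
eef_pos: [0.5626, -0.1558, 0.0248]
eef_rot: [0.0, 0.678, 0.735, 0.0]
wrist_force: [-0.7, 1.0, 4.2]
opening: 0.176
grasp_force: 58.7
```

Call:
send_rows(dr=[[0, 0, 0], [0, 0, 0], [0, 0, 0], [0, 0, 0], [0, 0, 0], [0, 0, 0], [0, 0, 0], [0, 0, 0]], xyz=[[0, 0, 0], [0, 0, 0], [0, 0, 0], [0, 0, 0], [0, 0, -1], [0, 0, -3], [0, 0, -6], [0, 0, -6]], jaw=[0, 0, 0, 0, 0, 0, 0, 0])

```text
time_s: 12.45
eef_pos: [0.5647, -0.1568, 0.0882]
eef_rot: [0.003, 0.678, 0.735, 0.001]
wrist_force: [-0.3, 0.4, -0.4]
opening: 0.176
grasp_force: 58.6
```

Call:
send_rows(dr=[[0, 0, 1], [0, 0, 2.5], [0, 0, 4], [0, 0, 5.5], [0, 0, 7], [0, 0, 8.5], [0, 0, 10], [0, 0, 11.5]], xyz=[[2, -0.5, -5], [6, -1, -9], [11, -1.5, -13], [16.5, -2, -16], [22, -2.5, -16], [27.5, -3, -16], [33, -3.5, -16], [38, -4, -16]], jaw=[0, 0, 0, 0, 0, 0, 0, 0])

```text
time_s: 13.45
eef_pos: [0.4914, 0.2218, 0.2443]
eef_rot: [-0.0, 0.976, 0.219, -0.0]
wrist_force: [0.6, -0.5, -0.1]
opening: 0.176
grasp_force: 58.7
```

Run:
```python
from h import *
print(ctrl.get_obs()["q"],rel([.4712,.3713,.25],Rt=down(-.033)))
```

```text
[2.03621581e-01 1.06443715e-01 1.70353810e+00 6.90047316e-05
 1.33167368e+00 1.33321776e+00] (array([  4.55456761, -14.38461564,  -0.57275095]), array([-6.46519353e-04,  6.05500100e-04,  4.52812176e+00]))
```

Call:
send_rows(dr=[[0, 0, 1.5], [0, 0, 3], [0, 0, 4.5], [0, 0, 4.5], [0, 0, 4.5], [0, 0, 4.5], [0, 0, 4.5], [0, 0, 4.5]], xyz=[[1.5, -5, -0.6], [3, -10, -0.6], [4.5, -14.4, -0.6], [4.5, -14.4, -0.6], [4.5, -14.4, -0.6], [4.5, -14.4, -0.6], [4.5, -14.4, -0.6], [4.5, -14.4, -0.6]], jaw=[0, 0, 0, 0, 0, 0, 0, 0])

```text
time_s: 14.45
eef_pos: [0.4712, 0.3687, 0.2504]
eef_rot: [-0.0, 1.0, -0.013, 0.0]
wrist_force: [0.3, -0.0, 0.9]
opening: 0.177
grasp_force: 58.8
```

Run:
```python
from h import *
print(ctrl.get_obs()["eef_pos"],rel([.4712,.3713,.155],Rt=down(-.033)))
```

```text
[0.4711669  0.36866806 0.25041479] (array([-4.59622764e-03, -2.62504627e-01,  9.54149725e+00]), array([-0.00068966, -0.00101814,  0.06529075]))
```

Call:
send_rows(dr=[[0, 0, 0], [0, 0, 0], [0, 0, 0], [0, 0, 0], [0, 0, 0], [0, 0, 0], [0, 0, 0], [0, 0, 0]], xyz=[[0, -0.2, 2], [0, -0.2, 4.5], [0, -0.2, 7], [0, -0.2, 8.5], [0, -0.2, 9.3], [0, -0.2, 9.5], [0, -0.2, 9.5], [0, -0.2, 9.5]], jaw=[0, 0, 0, 0, 0, 0, 0, 0])

```text
time_s: 15.45
eef_pos: [0.4714, 0.3716, 0.1562]
eef_rot: [-0.0, 1.0, -0.013, 0.001]
wrist_force: [0.1, -0.7, -0.9]
opening: 0.175
grasp_force: 58.8
```

Run:
```python
from h import *
import pickle
o=ctrl.get_obs();C={n:(ctrl.calibration(n),ctrl.camera(n)) for n in("wrist","side","top")}; pickle.dump(C,open("w6.pkl","wb"));print(o["eef_pos"],o["grasp_force"])
a=cv2.resize(C["wrist"][1][150:384,160:360,::-1],None,fx=2,fy=2,interpolation=cv2.INTER_CUBIC);a=cv2.convertScaleAbs(a,alpha=1.4)
b=cv2.resize(C["side"][1][220:320,180:280,::-1],None,fx=3.8,fy=3.8,interpolation=cv2.INTER_CUBIC)
c=np.zeros((470,790,3),np.uint8); c[:a.shape[0],:400]=a[:470]; c[:380,405:785]=b
cv2.imwrite("pics/w6.png",c)
```

```text
[0.47140324 0.37158575 0.15622578] 58.75670175708365
```

View pics/w6.png

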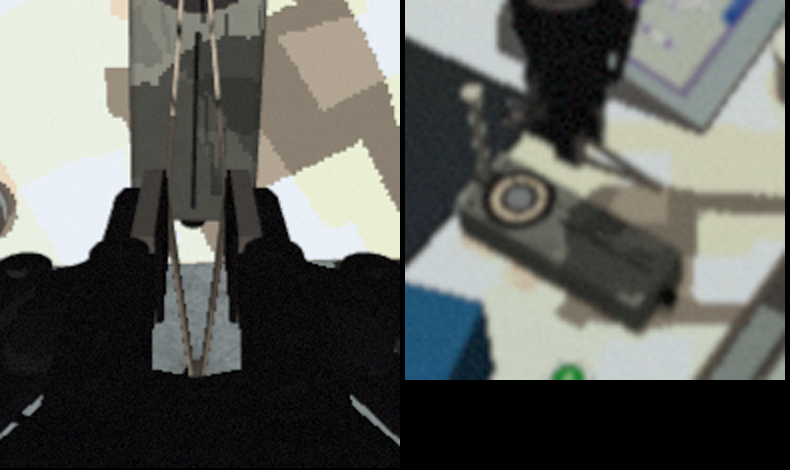

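The tweezers are held level and symmetric between the pads, with the back end at crop (196,375) and the tips toward the post. As a numeric check, I'll work out the centre offset from the back end.

Run:
```python
from h import *
import pickle
np.set_printoptions(precision=4,suppress=True)
c=pickle.load(open("w6.pkl","rb"))["wrist"][0]
b=ray(c,160+196/2,150+375/2,.141);f=(ray(c,250,150,.141)+ray(c,266,150,.141))/2
d=f-b;y=np.arctan2(d[1],d[0]);print(b,f,y,"tip",b[:2]+.1325*np.array([np.cos(y),np.sin(y)]))
o=ctrl.get_obs();print(o["eef_pos"],abs(o["dq"]).max(),o["grasp_force"])
```

```text
[0.4135 0.373  0.141 ] [0.5275 0.3701 0.141 ] -0.02531925060111208 tip [0.546  0.3696]
[0.4712 0.3714 0.1558] 0.00420377534968119 58.75642655824777
```

Run:
```python
from h import *
import pickle
c,im=pickle.load(open("w6.pkl","rb"))["wrist"]
K,T=c["camera_matrix"],c["world_from_camera"]
def pr(p):
    q=np.linalg.inv(T)@np.r_[p,1]; q=K@(q[:3]*[1,-1,-1]); return (q[:2]/q[2]).round(1)
for x in (.47,.527,.532,.537,.542,.547,.552): print(x,pr([x,.3694,.141]),pr([x,.3694,.04]))
print("post",pr([.5692,.368,.14]))
g=im.mean(2).astype(int)
for r in range(100,160,2): print(r,g[r,246:272])
```

```text
0.47 [261.9 254.6] [260.3 199. ]
0.527 [259.4 151. ] [258.8 134. ]
0.532 [259.2 140.7] [258.6 127.9]
0.537 [258.9 130.2] [258.5 121.6]
0.542 [258.6 119.5] [258.3 115.3]
0.547 [258.4 108.5] [258.2 109. ]
0.552 [258.1  97.2] [258.  102.5]
post [260.3  56.9]
100 [113 127 156 166 164 165 166 167 166 165 165 166 166 166 165 166 166 166
 166 166 165 163 165 164 165 139]
102 [167 166 164 164 166 165 165 165 165 166 160 158 151 150 156 157 156 164
 164 163 164 166 166 165 165 166]
104 [165 165 165 164 164 154 145  92  64  51  43  42  43  43  46  43  43  42
  60  69 127 148 160 165 165 165]
106 [164 165 151 111  62  41  43  41  42  42  41  42  42  44  43  42  43  42
  43  44  41  41  49 102  93 147]
108 [134  84  51  41  43  44  45  44  42  43  42  42  37  40  36  38  40  45
  41  44  42  43  42  41  40  80]
110 [ 52  40  44  42  44  43  44  53  68  85  91  87  98 109  94  86  97  86
  68  55  43  42  40  41  44  43]
112 [ 42  42  41  43  48  67  94 101 109 106 100 108 102 112 105 100 107 103
 107 101  93  67  45  41  40  39]
114 [ 43  40  44  58  89  99 109 103 110 110 103 110 105 109 105 10
[... 1785 characters left out ...]

 122 101  56  36  37  21  14  12]
148 [ 37  37  39  63 115  96  53  37  36  38  36  38  38  36  20   9  34  52
 114  98  54  38  36  35  36  38]
150 [ 37  38  36  80 120  87  42  36  36  39  38  36  38  34  20  11  29  49
 114 108  62  35  36  37  37  36]
152 [ 36  35  36  93 123  83  37  37  35  35  36  36  36  37  19  15  32  34
 112 122  73  35  35  37  37  37]
154 [ 72  61  62 108 126  79  37  35  34  39  34  36  36  37  19   9  29  37
 104 125  75  43  56  60  63  61]
156 [ 94  95  86 116 122  93  84  73  61  64  61  61  62  63  44  34  38  56
 102 122  90  88  94  92  93  94]
158 [ 95  94  95 116 118 101  93  93  93  93  93  94  94  94  65  48  46  83
  99 117 100  93  93  94  93  94]
```

The pixel rows show the tips ending at row 130, which puts them at x ≈ 0.537. The lens disc is centred at row 121, also x ≈ 0.537, and both sit at about column 258. The tips are therefore over the lens, so I'll hand in.

```bash
python3 -c "
from bench import ctrl
print(ctrl.hand_in())"
```

```text
the job is handed in; nothing more can be done
None
```

I handed the job in, with no verdict returned: the spatula lies released in the long compartment, and the tweezers are held still and level, tips toward the post, within about 3 mm of the lens axis and about 100 mm above it.

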